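# Rock out the bowed lid and close the kit box with the flat one

### The arm

A 6-joint arm with a two-finger parallel gripper is mounted at the origin on the work surface. World frame = base frame: x ahead of the robot, y to its left, z up, the work surface at z = 0. Lengths are in m, angles in degrees, forces in N, time in s.
With the tool pointing down it reaches from about 0.325 to 0.85 m from the base axis. Payload 15.5 kg.
Tool frame: the origin (TCP) lies midway between the tips of the shut fingers; the grasp point (between the pads) lies 19 mm behind it; y points along the fingers, x is the direction in which the jaws open and shut, and the axes are right-handed (so a half turn about y gives the same grasp; the last joint's range is limited). The gripper opens to 91 mm and grips with 3 to 60 N. Pads are 32 mm wide; open, the fingers measure 118 mm over their backs; the gripper's body (76 mm by 178 mm) begins 60 mm behind the grasp point.
Start: joints at [-71.133, 28.281, 77.091, -0, 74.628, -5.472], TCP at [0.258, -0.569, 0.214] pointing down, gripper open.
Joint ranges: [-166.48, 166.48], [-47.26, 123.95], [12.59, 153.08], [-70.14, 250.14], [6.76, 159.57], [-176.63, 176.63]. Speed limits (degrees/s): [108.29, 108.29, 147.25, 172.46, 172.46, 172.46].

### API

Orientations are given as a 3x3 rotation matrix whose columns are the frame's x, y, z axes.
In Python, from bench import ctrl gives the robot as it stands. The module is installed in compiled form; this text tells all that it offers. Calls block until the motion is done:
- ctrl.goto(position, orientation): joint-space move of the TCP to a pose.
- ctrl.move_l(position, vel=0.15, ori=None, contact_N=None): straight line of the TCP; ori=None keeps the orientation; vel is the mean speed in m/s. With contact_N (N) it stops when the force on the tool has changed by that much, and returns True; else False.
- ctrl.movej(angles): joint-space move.
- ctrl.command_gripper(opening): opening from 0.0 (shut) to 1.0 (fully open); the grip force is fixed at half the most; returns when the fingers have stopped.
- ctrl.sleep(seconds).
- ctrl.ik(position, orientation): joint angles nearest the present ones, or None.
- ctrl.read_camera(name): name is "scene" or "top"; returns the picture (384x512x3 uint8, blue, green, red); there is no depth.
- ctrl.camera_params(name): a dict with "fx", "fy", "cx", "cy" (pixels), "pose" (4x4, takes a point from camera to world coordinates). Camera axes: x right, y up, looking along -z (the intrinsics and any distortion apply to the point x, -y, -z); pixel columns grow to the right and rows downward; lengths in m; the calibration is good to about 2 mm. A picture is of the moment at which its call begins. camera_params takes no time and is no camera call.
A pose or a line that the arm cannot do raises ctrl.MotionError and nothing moves.
- ctrl.sign_off(): hands the job in, once; it reports no verdict.
Readings, each from a call of its own:
- ctrl.current_t(): time.
- ctrl.current_q(): joint angles.
- ctrl.current_dq(): joint speeds.
- ctrl.current_effort(): joint torques, N m.
- ctrl.current_tool_pos(): TCP position.
- ctrl.current_eef_rot(): TCP orientation.
- ctrl.current_contact_force(): force on the tool from outside, world axes, zero at the start.
- ctrl.current_wrist_torque(): the same for the moment, N m.
- ctrl.current_grip_width(): opening from 0.0 (shut) to 1.0 (fully open).
Only numpy, scipy, OpenCV 4.12 (cv2) and the standard library are available. Lean on these libraries where they do the work, as an engineer would, in place of code of your own. Each camera call takes 0.05 s, during which the arm holds its last target. There are 200 camera calls.

### The job

One of the two grey lids lying on the stone slab has bowed in the sun: press down near the short ends of the lids to find the one that rocks, and hold that one tipped against the slab for a moment. Then take the other, flat lid and lay it gently on the sloping mouth of the plywood kit box, rib outwards and long side across, so that it lies flat on the rim, covers the opening squarely with its lower edge at the lip, and let go. Leave the bowed lid lying where it is on the slab, and leave everything else alone.

Things in the scene. Friction and masses are not known exactly. Their poses are not given: they have to be found in the camera images.
- lid_1: one of two look-alike grey hard-plastic lids (0.25 kg) lying rib up on the slab, side by side along its length in either order. Plate 100 (own x) by 150 (own y) by 8 mm; central grip rib along y on top, 16 wide, 70 long, 30 mm above the plate. Origin: centre of underside, z up through the rib. Either this lid or the other is bowed, not told which: see the slab. The flat one cannot be tipped by pressing its plate
- lid_2: one of two look-alike grey hard-plastic lids (0.25 kg) lying rib up on the slab, side by side along its length in either order. Plate 100 (own x) by 150 (own y) by 8 mm; central grip rib along y on top, 16 wide, 70 long, 30 mm above the plate. Origin: centre of underside, z up through the rib. Either this lid or the other is bowed, not told which: see the slab. The flat one cannot be tipped by pressing its plate
- slab: fixed stone plate, 220 (own x) by 460 (own y) by 30 mm, origin under its centre. The bowed lid rests on it level on the middle 60 mm of its length, its short ends (+y, -y) about 6 mm clear; 2 to 3 N down on its plate 60 mm from the middle along y tips it about 0.13 rad about its x until that end meets the slab (the spot sinks 4 mm, then is firm); let go, it rocks back level
- mouth: sloping mouth of the fixed plywood kit box, tilted 30 degrees about y: z is the rim plane's outward normal (up, leaning back to the robot), x up the slope, y level across. Origin: centre of the opening in the rim plane, 85 mm above the bench. Rim 116 (x) by 160 mm (y), opening 80 by 128. Lip along the lower edge, 8 mm high, inner face at x = -52 mm: a lid touching it is centred at x = -2 mm. No other guides
- case: bystander: blue mouthguard case, 75 x 95 x 30 mm, origin under its centre
- flask: bystander: standing steel bottle, 72 mm across, 250 mm tall, origin under its centre
- gripper_toy: bystander: aluminium grip strengthener lying flat, about 160 x 115 mm, 24 mm tall, origin near its middle at bench level
- dish: bystander: small white ceramic dish, 110 mm across, 35 mm tall, origin under its centre
- ball_center (a point): bystander: centre of the grey massage ball (66 mm across) lying in the dish
- tape: bystander: roll of athletic tape lying flat, 100 mm across, 38 mm tall, origin under its centre
- jar: bystander: white plastic jar, 70 mm across, 90 mm tall, origin under its centre
There are look-alikes about, which are no part of the job. Leave any purple look-alike of the lid_2 alone.

How it is judged:
By the outcome, as a careful person would: the job done as asked, in the order asked, and still so for the second after the job is handed in, with the robot touching nothing.
It also fails if it takes over 72 s, if anything falls off the work surface, if the arm or the gripper's body presses on something with over 40 N, if the wrist force passes 120 N, or if a joint passes its speed limit or range.

## Working session

There is one attempt and no reset: what is moved stays moved. The work goes in short steps, each a Python script; the robot and the scene stay as the last script left them, time stands still between calls to the robot, and variables do not carry over. Pictures are saved under pics/ and viewed, about 8 in all and at most 12, crops included, and the job is handed in when it is done.

```bash
mkdir -p pics; python3 - <<'E'
from bench import ctrl
import cv2
for n in("scene","top"):
    cv2.imwrite(f"pics/{n}0.png",ctrl.read_camera(n))
    p=ctrl.camera_params(n);print(n,p)
E
```

```text
scene {'fx': 398.3440382305651, 'fy': 398.3440382305651, 'cx': 258.59266425064516, 'cy': 187.96407176305055, 'pose': array([[ 0.7486541 , -0.5610324 ,  0.35321336,  0.90382383],
       [ 0.6629167 ,  0.62736236, -0.40860485, -0.39703975],
       [ 0.00764779,  0.54005473,  0.84159515,  1.00542496],
       [ 0.        ,  0.        ,  0.        ,  1.        ]])}
top {'fx': 451.09606896147926, 'fy': 451.09606896147926, 'cx': 260.4209979830528, 'cy': 191.10590130557628, 'pose': array([[ 1.86948165e-02,  9.91820160e-01, -1.26266681e-01,
         2.90620821e-01],
       [-9.99824890e-01,  1.86502184e-02, -1.53548210e-03,
         2.58462595e-02],
       [ 8.31979079e-04,  1.26273276e-01,  9.91995145e-01,
         1.63543041e+00],
       [ 0.00000000e+00,  0.00000000e+00,  0.00000000e+00,
         1.00000000e+00]])}
```

View pics/scene0.png

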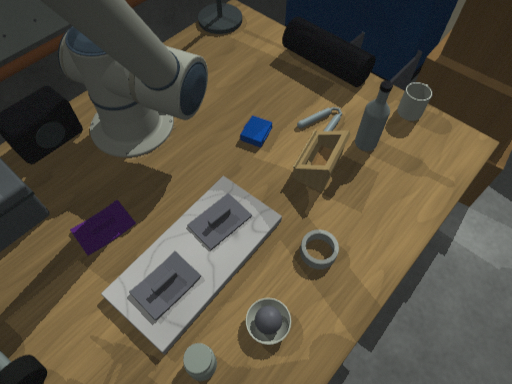

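View pics/top0.png

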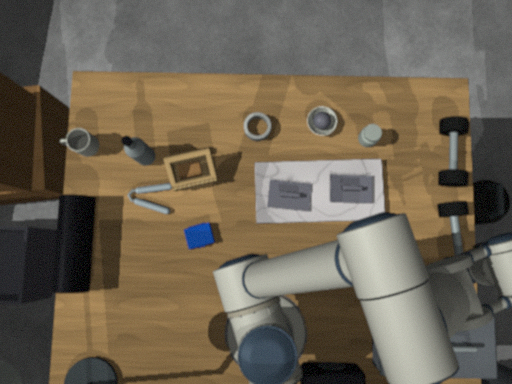

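Two grey lids are on the slab: scene (165,287) and (219,220), top (352,188) and (290,195). Possible confusions are the purple lid at scene (103,227) and a grey object at top (470,350), which is off the slab, so I'll leave both alone. The box mouth is at scene (322,152), top (190,168). Next, close crops.

```bash
python3 - <<'E'
import cv2,numpy as np
t=cv2.imread("pics/top0.png");s=cv2.imread("pics/scene0.png")
a=cv2.resize(t[140:230,155:395],(800,300),interpolation=cv2.INTER_CUBIC)   # x3.333
b=cv2.resize(s[175:355,100:290],(317,300),interpolation=cv2.INTER_CUBIC)  #1.667
c=cv2.resize(s[120:195,280:360],(320,300),interpolation=cv2.INTER_CUBIC)  #4
d=np.zeros((300,163,3),np.uint8)
cv2.imwrite("pics/c1.png",np.vstack([a,np.hstack([b,c,d])]))
E
```

```text
(no output)
```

View pics/c1.png

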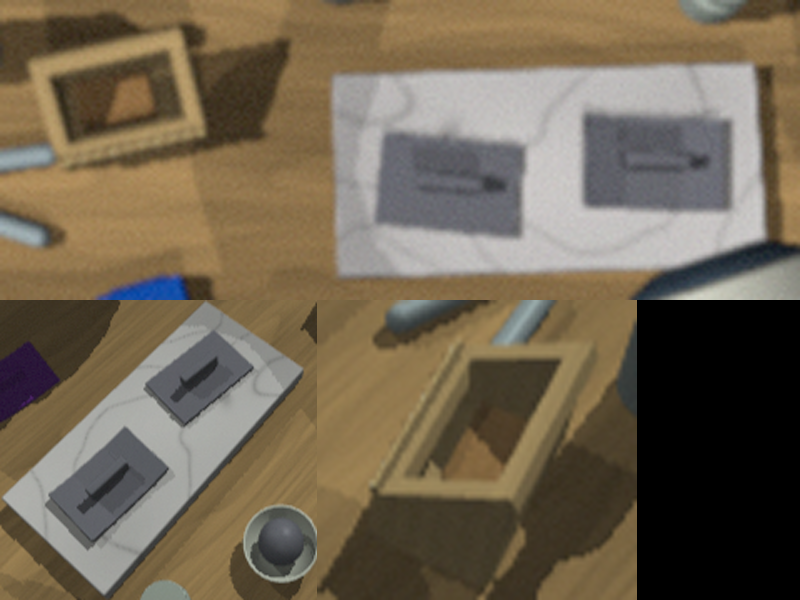

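The crop confirms both lids on the slab. The box's lip is on the robot side. I'll fit poses with both views.

```bash
cat > fit.py <<'E'
import numpy as np
from scipy.optimize import least_squares
from scipy.spatial.transform import Rotation as R
from bench import ctrl
CAM={n:ctrl.camera_params(n) for n in("scene","top")}
def proj(n,P):
    c=CAM[n];T=c["pose"];p=(np.asarray(P)-T[:3,3])@T[:3,:3]
    return np.c_[c["cx"]+c["fx"]*p[:,0]/-p[:,2],c["cy"]-c["fy"]*p[:,1]/-p[:,2]]
def rot(yaw,tilt=0): return (R.from_euler("z",yaw)*R.from_euler("y",-tilt)).as_matrix()
def fit(obs,z,tilt,x0):
    """obs: list of (cam, local pts, pixels)"""
    def f(v):
        M=rot(v[2],tilt)
        return np.concatenate([(proj(n,np.array(L)@M.T+[v[0],v[1],z])-px).ravel() for n,L,px in obs])
    s=least_squares(f,x0,loss="soft_l1");return s.x,f(s.x)
E
python3 - <<'E'
from fit import *
A=lambda l:np.array([155,140])+np.array(l)/3.3333
B=lambda l:np.array([100,175])+(np.array(l)-[0,300])/1.6667
C=lambda l:np.array([280,120])+(np.array(l)-[317,300])/4
def rc(a,b,z=0): return [[a,b,z],[a,-b,z],[-a,-b,z],[-a,b,z]]   # TL,TR,BR,BL in top view
o=rc(.058,.08);o[2][2]=o[3][2]=.008
ob=[("top",o,A([(30,62),(182,30),(205,135),(55,165)])),("top",rc(.04,.064),A([(50,83),(178,55),(187,120),(70,145)])),
 ("scene",o,C([(595,345),(517,500),(375,488),(460,345)]))]
np.set_printoptions(precision=4,suppress=True)
def show(k,v):print(k,v[0][:2],np.degrees(v[0][2]),v[1].round(1))
show("mouth",fit(ob,.085,np.radians(30),[.4,.2,0]))
show("slab",fit([("top",rc(.11,.23),A([(332,75),(755,65),(768,262),(338,275)]))],.03,0,[.4,0,0]))
for k,a,b in(("A",[(383,131),(525,145),(522,237),(376,223)],[(252,370),(185,422),(147,382),(215,331)]),("B",[(585,112),(732,119),(731,210),(584,207)],[(168,468),(92,540),(50,493),(127,428)])):
    for z in(.038,.042):
        show(k,fit([("top",rc(.05,.075),A(a)),("scene",[rc(.05,.075)[i] for i in(0,1,2,3)],B(b))],z,0,[.4,0,0]))
E
```

```text
mouth [0.5626 0.2725] 12.792925607673535 [-0.1 -1.   0.1 -0.7  0.4 -0.5  0.7 -0.4 -0.2 -3.3 -2.1 -2.3  0.2 -0.6
 -0.4 -0.8 -1.  -0.6 -3.2 -0.5 -3.3 -1.5 -1.8 -2.3]
slab [ 0.5012 -0.1836] 2.6914232677914405 [ 0.  -0.4  0.1 -0.9  0.   0.7 -0.1  0.5]
A [ 0.485  -0.0766] -5.244618904575581 [ 0.5 -1.2 -0.4 -0.8 -2.2 -0.7 -0.4 -1.2  0.3 -2.2 -1.5  0.8 -2.1  0.
 -1.2 -1.2]
A [ 0.4857 -0.0771] -4.89734012769733 [ 0.6 -1.5 -0.2 -1.3 -1.9 -1.2 -0.2 -1.3  0.3 -2.8 -1.4  0.5 -2.3 -0.2
 -1.4 -1.8]
B [ 0.5115 -0.2948] -1.7892465636317771 [-0.1 -0.5 -2.4 -0.5 -2.7 -0.1 -0.7 -1.3  0.2 -0.1 -1.2  0.7 -1.6  0.5
 -1.  -1.4]
B [ 0.5122 -0.2951] -1.8537668100989397 [ 0.1 -0.9 -2.1 -0.9 -2.3 -0.4 -0.5 -1.7  0.1 -0.4 -1.4  0.5 -1.9  0.2
 -1.1 -1.7]
```

```bash
cat > press.py <<'E'
import numpy as np
from fit import ctrl,rot
LID={"A":(.485,-.0766,-5.2),"B":(.5115,-.2948,-1.8)}
def down(yaw,s=1):
    M=rot(np.radians(yaw)); x=s*M[:,1]; y=np.array([0,0,-1.]); return np.c_[x,y,np.cross(x,y)]
def best(p,yaw):
    q=np.array(ctrl.current_q());c=[]
    for s in(1,-1):
        j=ctrl.ik(p,down(yaw,s))
        if j is not None:c.append((np.abs(np.array(j)-q).max(),s))
    return down(yaw,min(c)[1])
def press(k,e,N=8,y=.064):
    x0,y0,w=LID[k];p=np.array([x0,y0,0])+rot(np.radians(w))@[0,e*y,0]
    O=best(p+[0,0,.075],w)
    ctrl.goto(p+[0,0,.085],O)
    ctrl.move_l(p+[0,0,.052],.1)
    r=[]
    for n in(1.0,N):
        hit=ctrl.move_l(p+[0,0,.028],.012,contact_N=n)
        r.append((hit,round(ctrl.current_tool_pos()[2]*1e3,2),np.round(ctrl.current_contact_force(),1)))
    return p,r
E
python3 - <<'E'
from press import *
print(ctrl.current_eef_rot(),ctrl.current_t(),ctrl.current_contact_force())
ctrl.command_gripper(0)
p,r=press("B",-1);print(r,ctrl.current_t())
import cv2;cv2.imwrite("pics/p1.png",ctrl.read_camera("scene")[150:370,60:310])
E
```

```text
[[ 4.12176567e-01 -3.45593206e-04  9.11103923e-01]
 [-9.11103356e-01  1.02188305e-03  4.12176698e-01]
 [-1.07348712e-03 -9.99999418e-01  1.06325118e-04]] 0.1 [ 0.06842338  0.12143121 -0.09391374]
[(True, np.float64(42.54), array([ 0.1, -0.1,  2.1])), (True, np.float64(38.29), array([-1.4,  1.5,  9.9]))] 4.8167
```

```bash
python3 - <<'E'
from press import *
import cv2
f=[]
for i in range(4): ctrl.sleep(.5);f.append(round(ctrl.current_contact_force()[2],1))
s=ctrl.read_camera("scene");t=ctrl.read_camera("top")
p=ctrl.current_tool_pos();print(f,p,ctrl.current_t())
ctrl.move_l(np.array(p)+[0,0,.03],.04)
s2=ctrl.read_camera("scene")
p,r=press("A",1);print(r,ctrl.current_t())
q=ctrl.current_tool_pos();ctrl.move_l(np.array(q)+[0,0,.05],.08)
a=lambda m:cv2.resize(m[230:330,110:240],(390,300),interpolation=cv2.INTER_CUBIC)
cv2.imwrite("pics/h.png",np.hstack([a(s),a(s2)]))
E
```

```text
[np.float64(8.5), np.float64(8.9), np.float64(8.4), np.float64(7.9)] [ 0.50931882 -0.35869878  0.038299  ] 6.9667
[(True, np.float64(38.26), array([-0.9, -0.1, 12.1])), (True, np.float64(38.29), array([-1.4,  0.4,  7.6]))] 11.1083
```

View pics/h.png

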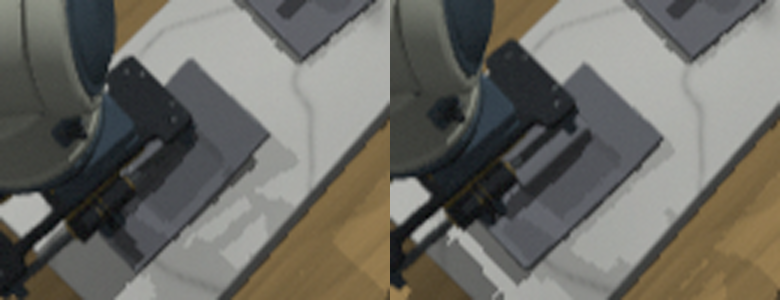

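B visibly tipped and then came back level (sink 4.25 mm). A is firm at 38.3 mm, so A is the flat one. Grasp A by its rib and hover over the mouth.

```bash
cat > place.py <<'E'
import numpy as np,cv2
from fit import ctrl,rot
MP=np.array([.5626,.2725,.085]);MM=rot(np.radians(12.8),np.radians(30))
def ori(M,s): x=s*M[:,0];y=-M[:,2];return np.c_[x,y,np.cross(x,y)]
def best(p,M):
    q=np.array(ctrl.current_q());c=[]
    for s in(1,-1):
        j=ctrl.ik(p,ori(M,s))
        if j is not None:c.append((np.abs(np.array(j)-q).max(),s))
    print(c);return ori(M,min(c)[1])
W=lambda l:MP+MM@np.array(l)            # mouth -> world
L=lambda p:MM.T@(np.array(p)-MP)        # world -> mouth
E
python3 - <<'E'
from place import *
A=np.array([.485,-.0766,0]);M=rot(np.radians(-5.2))
ctrl.command_gripper(.5)
O=best(A+[0,0,.11],M);ctrl.goto(A+[0,0,.11],O)
ctrl.move_l(A+[0,0,.042],.08)
ctrl.command_gripper(0);print(ctrl.current_grip_width(),ctrl.current_contact_force())
ctrl.move_l(A+[0,0,.20],.12);ctrl.sleep(.2)
print(ctrl.current_grip_width(),ctrl.current_contact_force(),ctrl.current_wrist_torque())
h=W([.006,0,.07]);ctrl.goto(h,best(h,MM))
ctrl.move_l(W([.006,0,.04]),.08)
print(L(ctrl.current_tool_pos()),ctrl.current_t(),ctrl.current_contact_force())
s=ctrl.read_camera("scene");t=ctrl.read_camera("top")
cv2.imwrite("pics/v.png",np.hstack([cv2.resize(s[90:220,250:380],(400,400),interpolation=cv2.INTER_CUBIC),cv2.resize(t[100:230,130:260],(400,400),interpolation=cv2.INTER_CUBIC)]))
E
```

```text
[(np.float64(97.47334260106662), 1), (np.float64(82.52665739893342), -1)]
0.17501614299145812 [-1.04450502  1.29737324  3.80088286]
0.17314324561605515 [ 0.52172975  0.52626581 -1.49503726] [ 0.15471877 -0.04274796  0.01484615]
[(np.float64(140.75237118694673), 1), (np.float64(320.75237118694673), -1)]
[ 0.00564266 -0.00017623  0.03970235] 20.0 [-0.43820476  0.60909886 -1.92150915]
```

View pics/v.png

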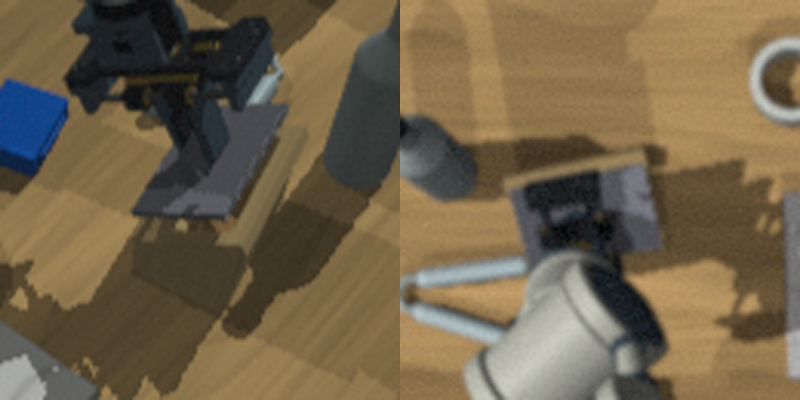

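```bash
python3 - <<'E'
from place import *
from fit import fit
t=lambda l:np.array([130,100])+(np.array(l)-[400,0])/3.077
s=lambda l:np.array([250,90])+np.array(l)/3.077
# z of plate top along normal; solve origin with world z of plate-top centre
c=W(np.array(L(ctrl.current_tool_pos()))-[0,0,.004])
P=[[.05,.075,0],[.05,-.075,0],[-.05,-.075,0],[-.05,.075,0]]
v,r=fit([("top",P,t([(512,190),(645,160),(660,240),(525,258)])),("scene",P[:3],s([(288,103),(228,213),(135,213)]))],c[2],np.radians(30),[.55,.27,.2])
print(c,v[:2],np.degrees(v[2]),r.round(1), MM.T@(np.r_[v[:2],c[2]]-c))
E
```

```text
[0.55007024 0.26961529 0.11940415] [0.55443013 0.26844163] 12.89404630723794 [-1.5 -1.8 -0.9 -1.   0.6  0.2  1.8  3.1  0.9 -0.3 -0.5  0.7 -0.7 -0.6] [ 0.00345676 -0.00211042 -0.00199576]
```

```bash
python3 - <<'E'
from place import *
st=lambda:print(L(ctrl.current_tool_pos()).round(4),(MM.T@np.array(ctrl.current_contact_force())).round(1),np.round(ctrl.current_wrist_torque(),2),ctrl.current_t())
st()
ctrl.move_l(W([.006,.0015,.022]),.05)
print(ctrl.move_l(W([.006,.0015,.004]),.012,contact_N=3));st()
p=L(ctrl.current_tool_pos())
print(ctrl.move_l(W([-.016,.0015,p[2]]),.012,contact_N=5));st()
s=ctrl.read_camera("scene")
cv2.imwrite("pics/w.png",cv2.resize(s[90:220,250:380],(500,500),interpolation=cv2.INTER_CUBIC))
E
```

```text
[ 0.0061 -0.      0.0402] [-0.6  0.4 -1.9] [-0.13  0.34  0.07] 20.1
True
[0.0058 0.0014 0.0115] [ 1.2 -0.   1.9] [0.2  0.09 0.03] 21.5083
True
[0.0003 0.0015 0.0115] [ 2.8 -0.5  5.4] [-0.23 -0.08  0.39] 22.2583
```

View pics/w.png

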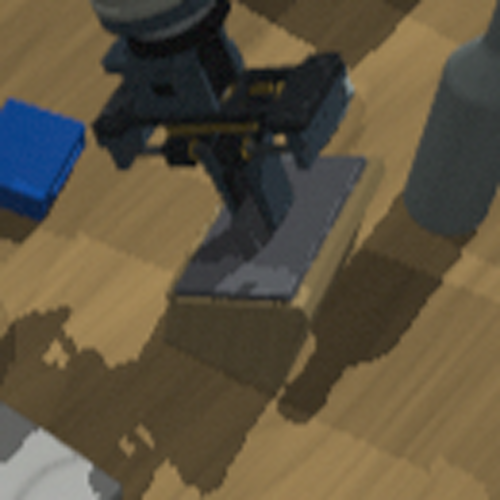

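Seated flat on the rim. I'll verify that this is the lip and not just friction.

```bash
python3 - <<'E'
from place import *
st=lambda:print(L(ctrl.current_tool_pos()).round(4),(MM.T@np.array(ctrl.current_contact_force())).round(1),np.round(ctrl.current_wrist_torque(),2),ctrl.current_t())
ctrl.sleep(.3);st()
p=L(ctrl.current_tool_pos())
print(ctrl.move_l(W([-.012,.0015,p[2]+.0003]),.01,contact_N=5));st()
ctrl.sleep(.3);st()
E
```

```text
[0.0004 0.0015 0.0115] [1.9 0.5 5.3] [-0.25 -0.16  0.44] 22.6083
True
[0.0004 0.0015 0.0115] [ 2.6 -0.8  4.4] [-0.31 -0.07  0.36] 22.975
[0.0004 0.0015 0.0115] [ 2.1 -1.8  5. ] [-0.25 -0.05  0.36] 23.275
```

```bash
python3 - <<'E'
from place import *
ctrl.command_gripper(.45)
p=L(ctrl.current_tool_pos())
ctrl.move_l(W(p+[0,0,.09]),.08)
q=ctrl.current_q();q[0]-=55;ctrl.movej(q)
print(ctrl.current_t())
s=ctrl.read_camera("scene");t=ctrl.read_camera("top")
cv2.imwrite("pics/s_f.png",s);cv2.imwrite("pics/t_f.png",t)
r=lambda m:cv2.resize(m,(400,400),interpolation=cv2.INTER_CUBIC)
cv2.imwrite("pics/x.png",np.hstack([r(s[115:195,280:360]),r(t[130:210,150:230])]))
E
```

```text
27.025
```

View pics/x.png

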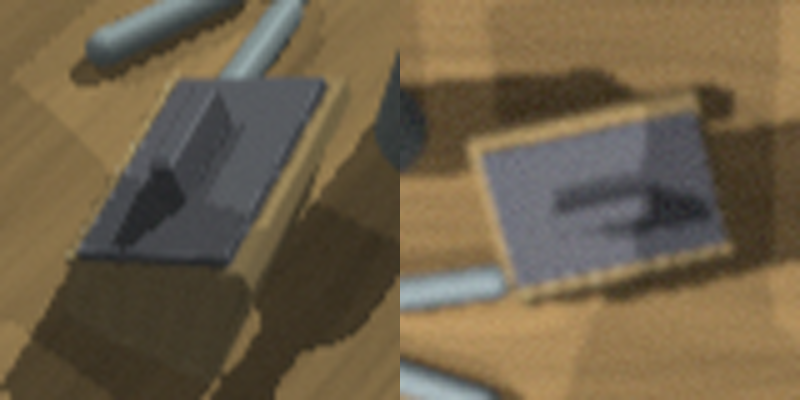

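View pics/s_f.png

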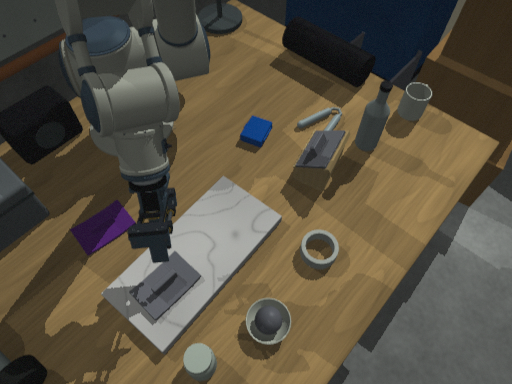

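The lid lies flat with its lower edge along the lip, but it seems a few mm towards -y: the left rim shows in the top crop at (475,150) and the right rim barely does. I'll quantify it.

```bash
python3 - <<'E'
from place import *
from fit import fit,proj
t=lambda l:np.array([150,130])+(np.array(l)-[400,0])/5
o=[[.058,.08,0],[.058,-.08,0],[-.058,-.08,.008],[-.058,.08,.008]]
l=[[.05,.075,.008],[.05,-.075,.008],[-.05,-.075,.008],[-.05,.075,.008]]
a=np.radians(30)
m,r1=fit([("top",o,t([(470,143),(695,92),(733,247),(525,300)]))],.085,a,[.55,.27,.2])
for z in(.084,):
    v,r2=fit([("top",l,t([(484,155),(697,112),(730,240),(518,283)]))],z,a,[.55,.27,.2])
    print(m,v,r1.round(1),r2.round(1),rot(m[2],a).T@np.r_[v[:2]-m[:2],z-.085],np.degrees(v[2]-m[2]))
im=cv2.imread("pics/t_f.png")
r=cv2.resize(im[130:210,150:230],(800,800),interpolation=cv2.INTER_CUBIC)[100:700]
M=rot(m[2],a);W2=lambda P:np.array(P)@M.T+[m[0],m[1],.085]
for P,c in((o,(0,255,0)),([[x-.002,y,z] for x,y,z in l],(0,0,255))):
    px=(proj("top",W2(P))-[150,130])*10-[0,100]+5
    cv2.polylines(r,[px.round().astype(int)],True,c,1)
cv2.imwrite("pics/y.png",r)
E
```

```text
[0.56146337 0.27129087 0.2588285 ] [0.56165506 0.26971597 0.22391157] [-0.1  0.3  0.3 -0.4  1.   0.  -1.8  0.1] [-0.2 -0.4  0.2 -0.6 -0.2  0.5  0.3  0.5] [-0.0006886  -0.0015715  -0.00075713] -2.000592948374986
```

View pics/y.png

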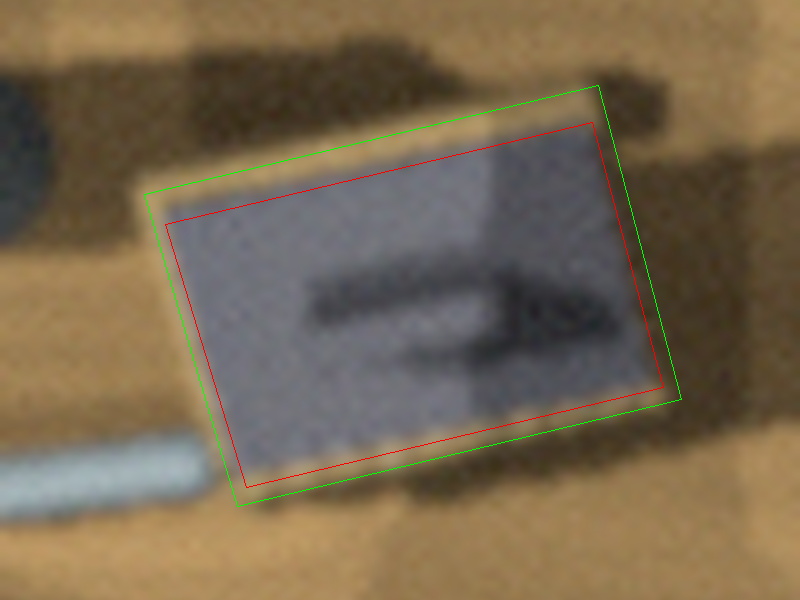

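The image slopes show the box at about 14.3° and the lid at about 12.5°. So it sits about 1.5–2° askew, with only one corner on the lip and about 1.6 mm to -y. To mend it, I'll re-grip, square it up, and then push it loosely against the lip so it aligns itself.

```bash
python3 - <<'E'
from place import *
p0=W([.0004,.0015,.0115]); O1=ori(MM,1)
M2=rot(np.radians(14.3),np.radians(30));O2=ori(M2,1)
st=lambda k:print(k,(M2.T@(np.array(ctrl.current_tool_pos())-p0)).round(4),(M2.T@np.array(ctrl.current_contact_force())).round(1),round(ctrl.current_grip_width(),3),ctrl.current_t())
ctrl.goto(p0+MM[:,2]*.09,O1)
ctrl.move_l(p0+MM[:,2]*.001,.08);st("down")
ctrl.command_gripper(0);st("grip")
ctrl.move_l(p0+M2@[.002,.0005,.006],.04)
q=lambda l:p0+M2@np.array(l)
ctrl.move_l(q([.005,.0015,.006]),.02,ori=O2);st("turn")
print(ctrl.move_l(q([.005,.0015,-.008]),.01,contact_N=3));st("land")
z=(M2.T@(np.array(ctrl.current_tool_pos())-p0))[2]
print(ctrl.move_l(q([-.012,.0015,z]),.012,contact_N=5));st("lip")
x=(M2.T@(np.array(ctrl.current_tool_pos())-p0))[0]
ctrl.command_gripper(.24);st("loose")
ctrl.move_l(q([x,.0015,z+.002]),.02)
print(ctrl.move_l(q([x-.012,.0015,z+.002]),.012,contact_N=4));st("push")
x=(M2.T@(np.array(ctrl.current_tool_pos())-p0))[0]
ctrl.move_l(q([x+.002,.0015,z+.002]),.02)
ctrl.command_gripper(.45)
ctrl.move_l(q([x+.002,.0015,.09]),.08)
j=ctrl.current_q();j[0]-=55;ctrl.movej(j)
print(ctrl.current_t())
t=ctrl.read_camera("top");s=ctrl.read_camera("scene");cv2.imwrite("pics/t_g.png",t);cv2.imwrite("pics/s_g.png",s)
r=lambda m:cv2.resize(m,(400,400),interpolation=cv2.INTER_CUBIC)
cv2.imwrite("pics/z.png",np.hstack([r(s[115:195,280:360]),r(t[130:210,150:230])]))
E
```

```text
down [0.0001 0.0001 0.0012] [ 0.9 -0.3  0.3] 0.448 30.2917
grip [0.0001 0.     0.0011] [ 1.1 -0.8  5. ] 0.176 30.8
turn [0.0048 0.0013 0.0059] [-1.  -0.8 -2.3] 0.171 31.3917
True
land [0.0048 0.0015 0.0017] [ 1.6 -0.1  3.7] 0.172 32.0333
True
lip [-0.0007  0.0014  0.0016] [ 1.5 -0.6  4.4] 0.171 32.6833
loose [-0.0011  0.0014  0.0014] [ 0.5 -0.5  0.9] 0.242 33.0083
True
push [-0.0038  0.0015  0.0036] [2.2 0.7 1.3] 0.24 33.75
37.6417
```

View pics/z.png

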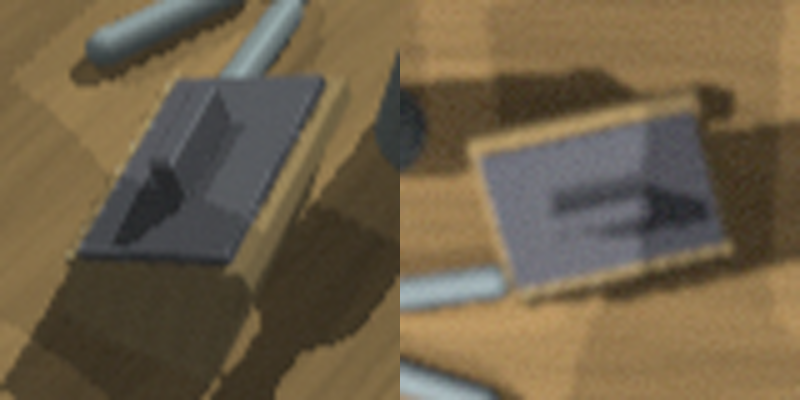

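The lip band and upper rim band are now even. The lid sits square and flat, centred to within a few mm. The earlier full view (s_f) showed B on the slab and everything else in place. I'll do a numeric stillness check and hand in.

```bash
python3 - <<'E'
from place import *
a=cv2.imread("pics/s_g.png");b=cv2.imread("pics/scene0.png");ctrl.sleep(.5)
c=ctrl.read_camera("scene");d=lambda x,y,r:round(float(cv2.absdiff(x,y)[r].mean()),1)
for k,r in(("mouth still",np.s_[115:195,280:360]),("flask/case",np.s_[80:150,345:440]),("dish,tape",np.s_[230:350,245:345]),("jar",np.s_[340:384,180:220]),("lidB low",np.s_[280:325,125:200])):
    print(k,d(a,c,r),d(b,c,r))
print(ctrl.current_contact_force(),ctrl.current_t());ctrl.sign_off()
E
```

```text
mouth still 1.3 9.6
flask/case 1.3 1.4
dish,tape 1.2 6.2
jar 1.1 8.8
lidB low 1.3 6.7
[ 0.27312488  0.81074484 -0.0124989 ] 38.2917
the job is handed in; nothing more can be done
```

The flat lid is on the kit box mouth and the bowed one is back level on the slab. I handed the job in at 38.3 s of the 72 s allowed.

- **Finding the bowed lid:** The right-hand lid (-y end of the slab) sank 4.25 mm under the press and then went firm, so that is the bowed one. I held it tipped for about 2 s at 8–9 N and let it rock back level. The left-hand lid was firm at once, at 38.3 mm.
- **Placing the flat lid:** I gripped it by the rib and laid it on the mouth, rib outwards and long side across. After the first placing it sat about 2° askew and about 1.6 mm to one side, with probably only one corner on the lip. I re-gripped it, turned it square and pushed it lightly against the lip, then let go.
- **Final checks:** In the last close views the lid lies flat, with even bands along the lip and the upper edge. It is centred across to within a few mm by eye, because the right-hand rim is in shadow and could not be measured well. It was not moving at hand-in and the gripper was clear.
- **Check that did not settle:** Compared with the first picture, the flask area is unchanged. The patches around the dish and tape, the jar and the bowed lid differ by 6–9 grey levels. I put that down to the arm's changed shadow and did not look further. After the first placing, the full view showed them all in place, and after that I worked only at the box.

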